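# Open the colour-standards box with a half-known combination

## Task

Open the grey steel box of colour standards: its combination is 5 on the left wheel, 3 on the middle wheel, and a number on the right wheel that nobody wrote down. Turn the wheels with a fingertip; with the first two set, click the right wheel round until the sprung bolt jumps out at the end of the lock. Then raise the lid by its handle until its stay holds it up, let go, and leave the bottles, the open jar and the beaker standing where they are.

Things in the scene. Friction and masses are not known exactly. Their poses are not given: they have to be found in the camera images.
- standards_box: Grey steel box fixed to the bench: 120 mm deep (x), 206 wide (y), lid top 100 mm up. Origin: centre of its underside; x points from its front to its rear, away from the robot, y to the robot's left, z up. Along its front runs the lock, a level steel barrel 38 mm thick parallel to y (axis 97 mm in front of the origin, 62 mm up) with three numbered wheels 44 mm apart, open in front and above.
- wheel_left_axis (a point): Centre of the left wheel, fixed to the box. All wheels: a white six-sided drum, 26 mm wide, on a level axis along the box's y; the flats (21 mm from the axis) carry black numbers 1 to 6, and black paddles, 6 mm thick, stand on its corners out to 34 mm from the axis. The number on the flat that faces the robot and up, 60 degrees above level, between two red marks, is the one set.
- wheel_middle_axis (a point): Centre of the middle wheel, fixed to the box. All wheels turn endlessly and click every 60 degrees. At rest, paddles point to the front 30 degrees above and 30 degrees below level, and one straight up. Pushing the upper front paddle down past level (about 5 N at its end) snaps the wheel on by one click, and the number goes up by one (after 6 comes 1).
- wheel_right_axis (a point): Centre of the right wheel, fixed to the box. Between the wheels the barrel is only 19 mm in radius, so a fingertip in front of one wheel, 22 to 26 mm before its axis, pushes only that wheel's paddles; the next paddle then swings down onto the finger, which must leave forwards before it goes up again.
- wheel_left (a joint): Angle of the left wheel in rad: (number - 1) x 1.047, plus whole turns; it grows as the front of the wheel goes down. First number of the code: 5, at 4.189 rad.
- wheel_middle (a joint): Angle of the middle wheel in rad, counted like the left one. Second number of the code: 3, at 2.094 rad.
- wheel_right (a joint): Angle of the right wheel in rad, counted like the left one. Its number in the code is not known and differs from time to time: the bolt springs out as this wheel clicks onto it, if the other two are right.
- bolt (a joint): Spring-loaded bolt inside the barrel, in m: 0 locked, 0.014 sprung out to the right (-y of the box), which shows a green band between the black knob and the barrel. It jumps by itself when all three numbers are right, and then holds the wheels.
- bolt_knob (a point): Middle of the bolt's black knob (25 mm thick, 17 mm long) at the barrel's right end; moves with the bolt.
- lid (a joint): Lid of the box, in rad: 0 shut, 1.36 fully up. Hinged along the top of the rear; it cannot rise until the bolt is out. Raised past about 1.15 it clicks over its stay (some 5 N at the handle from 0.75 on), goes on to 1.36 by itself and stays there; let go below that it falls shut.
- lid_handle (a point): Middle of the carrying handle on the lid: a round dark steel bar, 10 mm thick, 88 mm long, parallel to the box's y, its axis 38 mm above the lid's top and 8 mm behind its front edge; when shut, 56 mm in front of the box's origin and 138 mm up. Moves with the lid on a circle about lid_hinge.
- lid_hinge (a point): Point on the lid's hinge axis (parallel to the box's y), 62 mm behind the box's origin and 88 mm up, in the middle of the box's width (fixed).
- bottle_short_center (a point): Bystander: white bottle, 60 mm thick, 140 mm high, at the left; its centre.
- jar_uncapped_center (a point): Bystander: open glass jar of red ink, 66 mm thick, 68 mm high; its centre.
- beaker_center (a point): Bystander: beaker of yellow ink on the balance's pan at the right, 67 mm thick, 87 mm high; its centre.

How it is judged:
By the outcome, as a careful person would: the job done as asked, in the order asked, and still so for the second after the job is handed in, with the robot touching nothing.
It also fails if it takes over 64 s, if anything falls off the work surface, if the arm or the gripper's body presses on something with over 40 N, if the wrist force passes 120 N, or if a joint passes its speed limit or range.

## Robot

A 6-joint arm with a two-finger parallel gripper is mounted at the origin on a cart in front of the work surface, level with it; the furniture and walls round the work are solid. World frame = base frame: x ahead of the robot, y to its left, z up, the work surface at z = 0. Lengths are in m, angles in rad, forces in N, time in s.
With the tool pointing down it reaches from about 0.375 to 0.975 m from the base axis. Payload 3.8 kg.
Tool frame: the origin (TCP) lies on the centre line of the jaws, within the pads' length; the fingertips stand 25 mm ahead of it and the grasp point (between the pads) lies 6 mm ahead of it; x points along the fingers, z is the direction in which the jaws open and shut, and the axes are right-handed (so a half turn about x gives the same grasp; the last joint's range is limited). The gripper opens to 85 mm and grips with 20 to 120 N. Pads are 22 mm wide; open, the fingers measure 114 mm over their backs; the gripper's body (76 mm by 85 mm) begins 54 mm behind the grasp point. The pads swing forward as they close: fully open they stand 13 mm farther back than shut.
Start: joints at [-1.293, 0.264, 1.604, -0, 1.274, -0.037], TCP at [0.209, -0.642, 0.256] pointing down, gripper open.
Joint ranges: [-2.63, 2.63], [-0.94, 2.18], [0.31, 2.57], [-1.31, 4.45], [0, 2.66], [-2.55, 2.55]. Speed limits (rad/s): [2.57, 2.57, 3.14, 3.14, 3.14, 3.14].

## Interface

Orientations are given as a rotation vector (axis times angle).
In Python, from workcell import env gives the robot as it stands. The module is installed in compiled form; this text tells all that it offers.
- The arm moves only by the tool carry_out, never from a script. Its argument "plan" is a list of rows, each a list of 4 numbers: the shift along the tool's x, y, z in mm, then the turn about the tool's x in rad. In form: [[tx, ty, tz, twist], ...]. A call has 1 to 12 rows; each row is the pose to reach, as a shift and turn from the pose commanded when the call began, along the tool's axes at that moment; what a row does not reach only later rows make up. A row lasts 1/8 s, in which the tool goes at most 62.5 mm and 10.7 degrees, less where a joint would pass 70% of its speed; a pose out of reach is approached as far as the arm can. A call with a gripper value outside its range is refused whole. "grip" is the closure, from 0 (fully open) to 1 (shut), set as the call begins (left out, the last holds). The fingers move at their own pace and stop on an object; "force" is the grip in N (left out, the last holds). Time passes only in rows, so rows that repeat a pose let the fingers close. It gives the time, the measured TCP pose, the force and the opening at its end, in the units of the state.
- env.state(): the state, without advancing time (a new reading comes with each control period).
- env.capture(name): name is "side" or "top" or "wrist"; returns a dict with "color" (480x640x3 uint8, red, green, blue), "z_map" (480x640 float32, m along the optical axis (not along the pixel's ray), 0 where there is no reading), "fx", "fy", "cx", "cy" (pixels), "k1" (the pictures are not rectified: a ray, as slopes to the right and down, at radius r is drawn at 1 + k1 r^2 times it, then the intrinsics apply), "R" (3x3) and "t" (3): a world point X has camera coordinates R X + t. Camera axes: x right, y down, z forward; pixel columns grow to the right and rows downward; lengths in m; the calibration is good to about 2 mm. A picture is of the moment at which its call begins.
- env.finish_job(): hands the job in, once; it reports no verdict.
Trained networks look in a picture, given as the dict that the camera call returned (one of the last four; its "shot" number tells which), for a name from the list of things; names that differ only in an ending like _2 or _b are one class to them, and where a whole thing is asked for, a point or a joint stands for the part that bears it (a point fixed in the world has none). Each returns a list of dicts, best first, with "score" (0 to 1); they miss things now and then, are a little off and sometimes report something else, mostly with a low value. They report only what shows in the picture. A call takes as long as a camera call.
- env.boxes_of(picture, label): "xyz" ([x, y, z] in m, in world coordinates, good to about 4 mm: the middle of the surface that is visible of it).
The state is a dict: "time_s": time; "joint_pos": joint angles; "joint_velocities": joint speeds; "joint_torque": joint torques, N m; "position": TCP position; "ee_rot": TCP orientation; "ft_force": force on the tool from outside, world axes, zero at the start; "ft_torque": the same for the moment, N m; "grip_width": finger opening in m.
Only numpy, scipy, OpenCV 4.12 (cv2) and the standard library are available. Lean on these libraries where they do the work, as an engineer would, in place of code of your own. Each camera call takes 0.05 s, during which the arm holds its last target.

## Working session

There is one attempt and no reset: what is moved stays moved. The work goes in short steps, Python scripts to look and compute and a tool call to move; the robot and the scene stay as the last step left them, time stands still between calls to the robot, and variables do not carry over. Pictures are saved under pics/ and viewed, and the job is handed in when it is done.

Besides the shell and the picture viewer there is one more tool, called after "Emit:" as name(argument=value, ...), one argument or row to a line, values as JSON. carry_out: Moves the arm, as the interface text tells. Its arguments: {"type":"object","properties":{"plan":{"type":"array"},"grip":{"type":"number"},"force":{"type":"number"}},"required":["plan"]}

```bash
mkdir -p pics; ls; python3 - <<'E'
from workcell import env
import cv2,numpy as np
s=env.state(); print(s)
for n in ["side","top","wrist"]:
    p=env.capture(n); cv2.imwrite(f"pics/a_{n}.png",p["color"][:,:,::-1])
    print(n,{k:(v.tolist() if hasattr(v,'tolist') else v) for k,v in p.items() if k not in("color","z_map")})
    for l in ["standards_box","lid_handle","bolt_knob","wheel_left","wheel_middle","wheel_right","bottle_short_center","jar_uncapped_center","beaker_center"]:
        try:
            r=env.boxes_of(p,l); print(l,[(np.round(x["xyz"],3).tolist(),round(x["score"],2)) for x in r[:3]])
        except Exception as e: print(l,e)
E
```

```text
pics
{'time_s': 0.0, 'joint_pos': array([-1.29289860e+00,  2.64751024e-01,  1.60537266e+00, -5.55777551e-06,
        1.27371538e+00, -3.69019690e-02]), 'joint_velocities': array([ 2.63283911e-04, -5.79348595e-04, -1.50284514e-03,  4.82002729e-04,
       -3.62658205e-05, -9.39705220e-04]), 'joint_torque': array([ 1.77821028e-03, -5.15115309e+01, -3.67314184e+01, -1.75982873e-04,
        1.31454086e-02, -1.17303782e-05]), 'position': array([ 0.20880638, -0.64117711,  0.25496413]), 'ee_rot': array([ 0.9756437 ,  1.34365582, -0.97335176]), 'ft_force': array([0.96751767, 0.44410839, 0.07611848]), 'ft_torque': array([ 0.01880803, -0.0214243 , -0.00886425]), 'grip_width': 0.08564021044196368}
side {'fx': 491.2414245229824, 'fy': 491.2414245229824, 'cx': 316.42916781071136, 'cy': 249.97390594505745, 'k1': -0.06524167507287712, 'R': [[0.9950274872918379, -0.09764124344302842, -0.019659275484876882], [-0.0770124549412677, -0.6290626885664187, -0.7735303585752198], [0.06316154936043157, 0.7711979781045126, -0.6334542582143574]], 't': [-0.5075886549455216, 0.14492086173866134, 1.0483661447672614
[... 1378 characters left out ...]

bottle_short_center [([0.465, 0.333, 0.107], 0.65)]
jar_uncapped_center []
beaker_center [([0.498, -0.241, 0.094], 0.96)]
wrist {'fx': 407.48847257814907, 'fy': 407.48847257814907, 'cx': 315.95372732889666, 'cy': 239.5611819430036, 'k1': 0.0062664857751757504, 'R': [[0.31024536524902285, -0.9506564458230455, -0.00036790840829437895], [-0.901563119681331, -0.29434654285336853, 0.3170868239784456], [-0.3015489256687347, -0.09804302486850652, -0.9483964417387211]], 't': [-0.6744621378928406, -0.04219824865577595, 0.3809035414093853], 'shot': 3}
standards_box []
lid_handle []
bolt_knob []
wheel_left []
wheel_middle []
wheel_right []
bottle_short_center []
jar_uncapped_center []
beaker_center []
```

View pics/a_side.png

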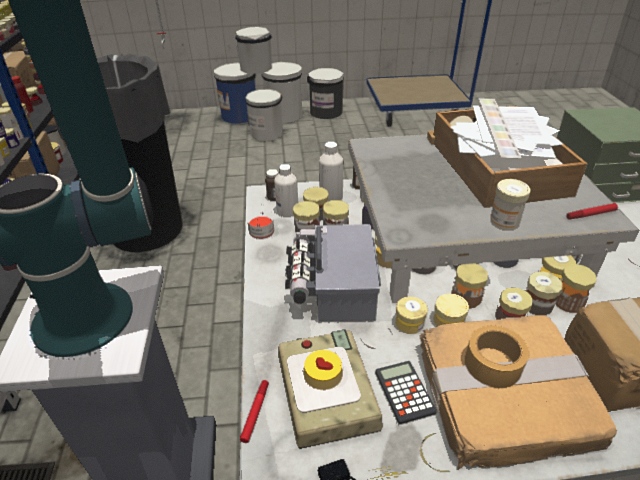

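View pics/a_top.png

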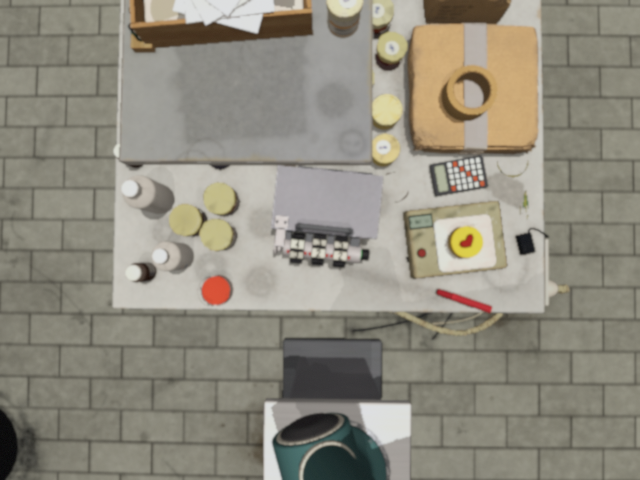

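```bash
python3 - <<'E'
import cv2
a=cv2.imread("pics/a_top.png")[150:290,250:410]; b=cv2.imread("pics/a_side.png")[210:330,270:390]
cv2.imwrite("pics/a_topc.png",cv2.resize(a,None,fx=5,fy=4.2,interpolation=cv2.INTER_CUBIC)[:600,:800])
cv2.imwrite("pics/a_sidec.png",cv2.resize(b,None,fx=5,fy=5,interpolation=cv2.INTER_CUBIC))
E
```

```text
(no output)
```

View pics/a_topc.png

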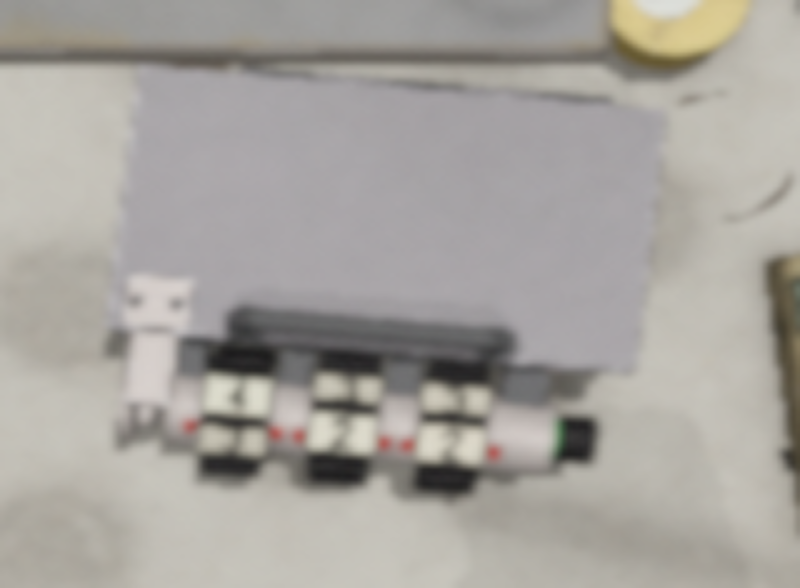

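View pics/a_sidec.png

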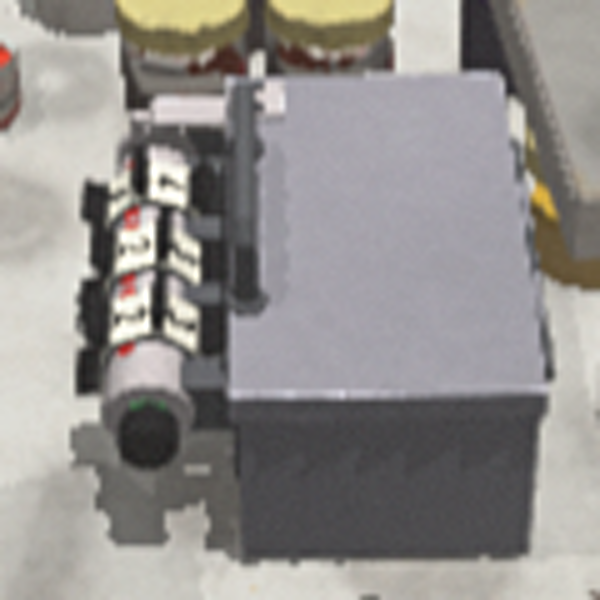

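```bash
cat > h.py <<'E'
from workcell import env
import cv2,numpy as np
from scipy.spatial.transform import Rotation as Ro
def cloud(p):
    z=p["z_map"];h,w=z.shape
    u,v=np.meshgrid(np.arange(w),np.arange(h))
    K=np.array([[p["fx"],0,p["cx"]],[0,p["fy"],p["cy"]],[0,0,1.]])
    n=cv2.undistortPoints(np.stack([u,v],-1).reshape(-1,1,2).astype(float),K,np.array([p["k1"],0,0,0.])).reshape(h,w,2)
    c=np.dstack([n[...,0]*z,n[...,1]*z,z])
    X=(c-p["t"])@p["R"]   # R^T (c-t)
    X[z==0]=np.nan
    return X
def proj(p,X):
    c=p["R"]@np.asarray(X)+p["t"]; s=c[:2]/c[2]; s=s*(1+p["k1"]*(s@s)); return np.array([p["fx"]*s[0]+p["cx"],p["fy"]*s[1]+p["cy"]])
def tool(): 
    s=env.state(); return s["position"],Ro.from_rotvec(s["ee_rot"]).as_matrix(),s
E
python3 - <<'E'
from h import *
P,R,s=tool(); print(s["time_s"],P,"\n",R.round(3))
p=env.capture("wrist"); cam=-p["R"].T@p["t"]; print("cam in tool",R.T@(cam-P)," optical",(R.T@p["R"][2]).round(3))
p=env.capture("top"); X=cloud(p); np.save("topX.npy",X)
# lid top plane points
m=(X[...,2]>.09)&(X[...,2]<.108)&(X[...,0]>.50)&(X[...,0]<.66)&(abs(X[...,1]-.03)<.14)
pts=X[m]; print(len(pts),pts.mean(0),pts.min(0),pts.max(0))
r=cv2.minAreaRect(pts[:,:2].astype(np.float32)*1000); print(r)
for v in (100,140,155,160,163): print(v,X[v,200:340:20].round(3).tolist())
E
```

```text
1.5 [ 0.20899292 -0.6418378   0.25628188] 
 [[-0.     0.951  0.31 ]
 [ 0.     0.31  -0.951]
 [-1.    -0.    -0.   ]]
cam in tool [-0.11807963  0.08120511 -0.00045939]  optical [ 0.948 -0.317 -0.   ]
6656 [0.57695401 0.02796701 0.10023512] [ 0.50022217 -0.08376683  0.09006154] [0.64802458 0.13839968 0.10736378]
((567.13427734375, 28.006790161132812), (212.4412841796875, 151.7669677734375), 84.68441772460938)
100 [[0.755, 0.266, 0.173], [0.755, 0.228, 0.173], [0.755, 0.19, 0.174], [0.755, 0.153, 0.173], [0.755, 0.116, 0.173], [0.755, 0.079, 0.174], [0.756, 0.042, 0.172]]
140 [[0.68, 0.264, 0.173], [0.68, 0.227, 0.173], [0.68, 0.189, 0.174], [0.68, 0.152, 0.175], [0.681, 0.116, 0.171], [0.681, 0.079, 0.171], [0.681, 0.042, 0.173]]
155 [[0.651, 0.263, 0.174], [0.651, 0.225, 0.177], [0.652, 0.189, 0.173], [0.652, 0.152, 0.174], [0.652, 0.115, 0.172], [0.652, 0.078, 0.175], [0.653, 0.041, 0.174]]
160 [[0.643, 0.263, 0.172], [0.642, 0.226, 0.174], [0.643, 0.189, 0.171], [0.643, 0.152, 0.174], [0.643, 0.115, 0.174], [0.643, 0.078, 0.174], [0.643, 0.041, 0.173]]
163 [[0.64, 0.267, 0.159], [0.639, 0.229, 0.161], [0.639, 0.19, 0.165], [0.639, 0.153, 0.165], [0.639, 0.116, 0.164], [0.639, 0.078, 0.167], [0.639, 0.041, 0.165]]
```

Emit:
carry_out(
  plan=[
    [0, 34, -48, -0.1],
    [1, 68, -96, -0.2],
    [1, 102, -143, -0.29],
    [2, 136, -191, -0.39],
    [2, 170, -239, -0.49],
    [3, 204, -287, -0.59],
    [3, 239, -335, -0.68],
    [4, 273, -383, -0.78],
    [4, 307, -430, -0.88],
    [5, 341, -478, -0.98],
    [5, 375, -526, -1.07],
    [6, 409, -574, -1.17],
  ],
  grip=1,
  force=40,
)

```text
time_s: 3.1
position: [0.4206, 0.0325, 0.2509]
ee_rot: [0.065, 1.568, -0.065]
ft_force: [0.8, 0.2, 0.1]
grip_width: -0.0001
```

```bash
python3 - <<'E'
from h import *
P,R,s=tool(); print(s["time_s"],P,"\n",R.round(3),s["ft_force"],s["grip_width"],s["joint_pos"].round(2))
p=env.capture("wrist"); cv2.imwrite("pics/b_w.png",p["color"][:,:,::-1]); np.save("bX.npy",cloud(p))
import pickle; pickle.dump(p,open("b.pkl","wb"))
p=env.capture("side"); cv2.imwrite("pics/b_s.png",p["color"][:,:,::-1])
E
```

```text
3.1 [0.42061133 0.03254413 0.25093996] 
 [[ 0.002  0.082  0.997]
 [-0.     0.997 -0.082]
 [-1.    -0.     0.002]] [0.82060662 0.17985409 0.0539048 ] -8.93455134959125e-05 [ 0.02 -0.23  2.12 -0.    1.25  0.1 ]
```

View pics/b_w.png

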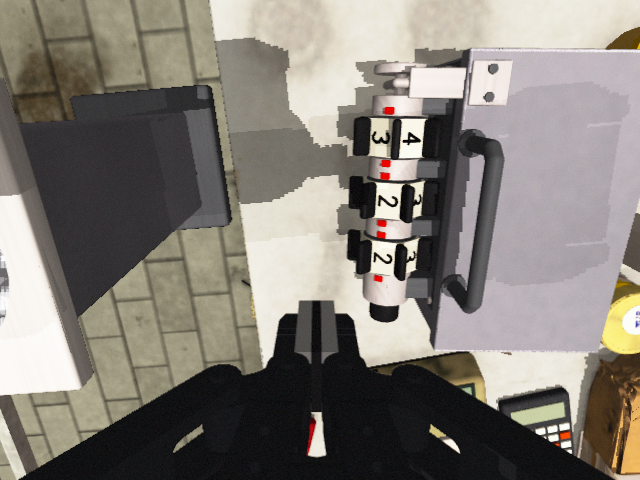

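View pics/b_s.png

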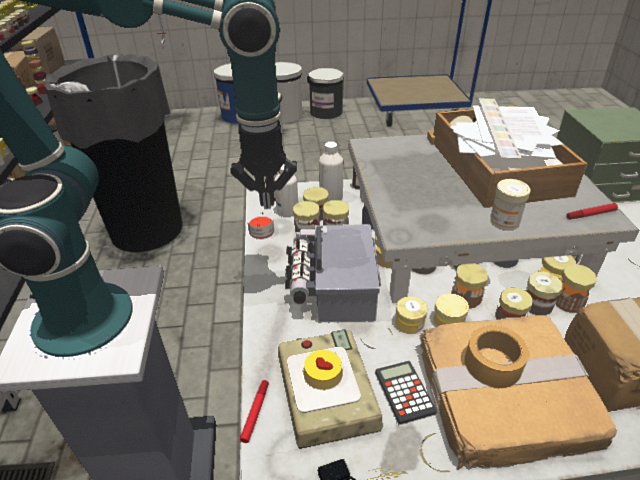

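```bash
python3 - <<'E'
from h import *
import pickle
p=pickle.load(open("b.pkl","rb")); X=np.load("bX.npy")
m=((X[...,2]>.094)&(X[...,2]<.106)&(X[...,0]>.5)&(X[...,0]<.66)&(abs(X[...,1]-.03)<.14)).astype(np.uint8)
m=cv2.morphologyEx(m,cv2.MORPH_CLOSE,np.ones((25,25)))
n,l,st,c=cv2.connectedComponentsWithStats(m); k=1+st[1:,4].argmax(); print(st[k])
# right edge & front edge lines: per column/row extremes
M=l==k
def line(pts): 
    v=cv2.fitLine(np.array(pts,np.float32),cv2.DIST_HUBER,0,.5,.01).ravel(); return v
def at(u,v):  # pixel -> world on z=0.1 plane
    K=np.array([[p["fx"],0,p["cx"]],[0,p["fy"],p["cy"]],[0,0,1.]])
    n=cv2.undistortPoints(np.array([[[u,v]]],float),K,np.array([p["k1"],0,0,0.])).ravel()
    d=p["R"].T@np.array([n[0],n[1],1]); o=-p["R"].T@p["t"]; return o+d*(0.1-o[2])/d[2]
front=[at(np.where(M[v])[0][0],v) for v in range(140,340,5)]
right=[at(u,np.where(M[:,u])[0][-1]) for u in range(450,600,5)]
left=[at(u,np.where(M[:,u])[0][0]) for u in range(520,610,5)]
for n_,q in(("front",front),("right",right),("left",left)):
    q=np.array(q)[:,:2]*1000; print(n_,line(q).round(3), np.degrees(np.arctan2(*line(q)[1::-1])).round(2))
# profile of wheels in box-ish frame
for nme,l in (("wheel_left",0),("wheel_middle",0),("wheel_right",0),("bolt_knob",0),("lid_handle",0)):
    pass
E
python3 - <<'E'
from h import *
p=env.capture("wrist")
for l in ["standards_box","wheel_left","wheel_middle","wheel_right","bolt_knob","lid_handle"]:
    print(l,[(np.round(x["xyz"],3).tolist(),round(x["score"],2)) for x in env.boxes_of(p,l)[:3]])
E
```

```text
[  431    48   209   304 55897]
front [9.30000e-02 9.96000e-01 5.08798e+02 1.58300e+01] 84.65
right [ 9.96000e-01 -9.20000e-02  5.75254e+02 -7.82350e+01] -5.28
left [ 9.96000e-01 -9.00000e-02  5.73361e+02  1.33477e+02] -5.16
standards_box [([0.547, 0.042, 0.097], 0.85)]
wheel_left [([0.482, 0.086, 0.077], 0.61)]
wheel_middle [([0.478, 0.045, 0.081], 0.92)]
wheel_right [([0.472, 0.0, 0.082], 0.58)]
bolt_knob [([0.475, -0.053, 0.073], 0.69)]
lid_handle [([0.571, 0.047, 0.098], 0.95), ([0.543, 0.046, 0.1], 0.39)]
```

```bash
cat >> h.py <<'E'
yaw=np.radians(-5.27)
B=np.array([[np.cos(yaw),-np.sin(yaw),0],[np.sin(yaw),np.cos(yaw),0],[0,0,1]])
O=np.array([.5742,.0276,0])
def tobox(X): return (X-O)@B
def frombox(b): return B@np.asarray(b)+O
E
python3 - <<'E'
from h import *
import pickle
p=pickle.load(open("b.pkl","rb"));C=p["color"].astype(int)
for nm in("bX","topX"):
    b=tobox(np.load(nm+".npy"))*1000
    m=(b[...,0]>-150)&(b[...,0]<-62)&(abs(b[...,1])<130)&(b[...,2]>85)
    # high points above barrel (z>85) = wheels ; y histogram
    print(nm,np.histogram(b[m][:,1],np.arange(-80,100,4)))
    for y0 in (46,2,-42):
        q=b[(b[...,0]>-150)&(b[...,0]<-62)&(abs(b[...,1]-y0)<9)&(b[...,2]>20)]
        q=q[np.argsort(q[:,0])]
        e=np.arange(-140,-60,4)
        print(y0,[(int(e[i]),int(np.median(q[(q[:,0]>=e[i])&(q[:,0]<e[i]+4)][:,2])) if ((q[:,0]>=e[i])&(q[:,0]<e[i]+4)).any() else None) for i in range(len(e))])
h=tobox(np.load("bX.npy"))*1000
q=h[(h[...,2]>125)&(h[...,2]<150)&(abs(h[...,1])<60)&(h[...,0]>-90)&(h[...,0]<-20)]; print("handle",q.min(0),q.max(0),np.median(q,0))
E
python3 - <<'E'
import cv2
a=cv2.imread("pics/b_w.png")[50:330,300:480]; cv2.imwrite("pics/b_wc.png",cv2.resize(a[:200],None,fx=3,fy=3,interpolation=cv2.INTER_CUBIC))
E
```

```text
bX (array([   31,    27,    28,    27,    32,    30,    33,    62,   120,
         114,   123,   124,   106,   141,    32,  1097,   891,   495,
         793,  2616, 10233,  3518,  3346,   156,   151,    29,    34,
          36,    35,    80,   137,   162,   159,   140,   145,   128,
          35,    38,    37,   324,   421,   522,   413,   260]), array([-80, -76, -72, -68, -64, -60, -56, -52, -48, -44, -40, -36, -32,
       -28, -24, -20, -16, -12,  -8,  -4,   0,   4,   8,  12,  16,  20,
        24,  28,  32,  36,  40,  44,  48,  52,  56,  60,  64,  68,  72,
        76,  80,  84,  88,  92,  96]))
46 [(-140, None), (-136, None), (-132, 72), (-128, 75), (-124, 74), (-120, 73), (-116, 74), (-112, 78), (-108, 82), (-104, 95), (-100, 93), (-96, 84), (-92, 83), (-88, 81), (-84, 80), (-80, 81), (-76, 84), (-72, 85), (-68, None), (-64, 95)]
2 [(-140, 303), (-136, 279), (-132, 282), (-128, 284), (-124, 290), (-120, 297), (-116, 299), (-112, 299), (-108, 301), (-104, 303), (-100, 305), (-96, 87), (-92, 95), (-88, 94), (-84, 78), (-80, 75), (-76, 72), (-72, 73), (-68, 75), (-64, 93)]
-42 [(-140
[... 842 characters left out ...]
 (-92, 82), (-88, 80), (-84, 80), (-80, 80), (-76, 84), (-72, 84), (-68, 55), (-64, 86)]
2 [(-140, None), (-136, None), (-132, None), (-128, 54), (-124, 71), (-120, 85), (-116, 82), (-112, 79), (-108, 81), (-104, 82), (-100, 83), (-96, 86), (-92, 94), (-88, 92), (-84, 78), (-80, 75), (-76, 72), (-72, 73), (-68, 74), (-64, 88)]
-42 [(-140, None), (-136, None), (-132, None), (-128, 53), (-124, 83), (-120, 84), (-116, 82), (-112, 79), (-108, 80), (-104, 82), (-100, 84), (-96, 89), (-92, 95), (-88, 81), (-84, 77), (-80, 75), (-76, 73), (-72, 74), (-68, 75), (-64, 86)]
handle [-60.02111573 -54.73036905 125.07746699] [-49.52872852  54.61147728 145.15375579] [-56.47132049   7.42830511 142.12279023]
```

View pics/b_wc.png

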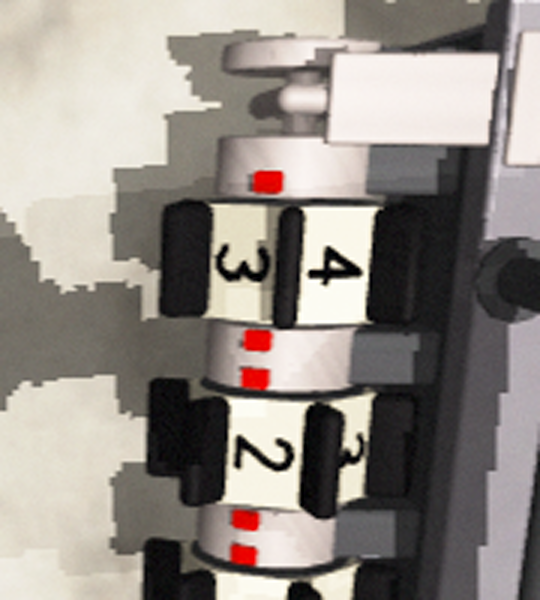

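```bash
python3 - <<'E'
from h import *
X=np.load("bX.npy"); P,R,s=tool()
t=((X-P)@R)*1000
for v in (302,308,315,325,340,355,370):
    row=t[v]; m=np.isfinite(row[:,0])&(row[:,0]>-70)&(row[:,0]<45)&(abs(row[:,2])<60)
    q=row[m]; 
    if len(q): print(v,"n",len(q),"x",q[:,0].min().round(),q[:,0].max().round(),"y",q[:,1].min().round(),q[:,1].max().round(),"z",q[:,2].min().round(1),q[:,2].max().round(1))
m=np.isfinite(t[...,0])&(t[...,0]>-70)&(t[...,0]<45)&(abs(t[...,2])<60)&(abs(t[...,1])<60)
q=t[m]
for a in range(-66,42,6):
    k=q[(q[:,0]>=a)&(q[:,0]<a+6)]
    if len(k): print(a,len(k),np.percentile(k[:,2],[2,98]).round(1),np.percentile(k[:,1],[2,98]).round(1))
E
```

```text
302 n 36 x 18.0 20.0 y 14.0 15.0 z -6.9 6.2
308 n 36 x 13.0 15.0 y 14.0 15.0 z -6.7 6.0
315 n 66 x 7.0 17.0 y 10.0 15.0 z -12.4 11.8
325 n 75 x 1.0 10.0 y 10.0 15.0 z -13.6 13.1
340 n 82 x -8.0 -0.0 y 10.0 15.0 z -13.7 13.2
355 n 88 x -20.0 -9.0 y 10.0 18.0 z -13.9 13.2
370 n 188 x -27.0 -13.0 y 8.0 18.0 z -31.3 31.2
-66 1387 [-17.6  16.9] [19.5 21.7]
-60 7481 [-55.3  54.7] [13.3 21.5]
-54 8854 [-51.9  51. ] [ 7.4 21.4]
-48 7027 [-47.   46.3] [ 4.1 21.3]
-42 5024 [-42.8  41.9] [-5.  20.3]
-36 8486 [-37.1  36.8] [-4.8 16.4]
-30 4282 [-34.1  33.5] [-4.6 17.5]
-24 2376 [-27.9  27.6] [-2.7 17.6]
-18 1167 [-12.6  12.4] [-6.3 16. ]
-12 624 [-13.3  12.5] [10.3 15.4]
-6 806 [-13.3  12.7] [10.1 15.2]
0 714 [-13.5  12.8] [10.  15.3]
6 634 [-13.4  12.8] [10.  15.2]
12 511 [-12.7  11.9] [10.1 15.2]
18 75 [-6.9  6.1] [14.2 15. ]
```

Emit:
carry_out(
  plan=[
    [30, 30, 6, 0.0],
    [80, 60, 23, 0.01],
    [126, 60, 23, 0.01],
    [126, 60, 23, 0.01],
  ],
)

```text
time_s: 4.05
position: [0.4446, 0.0869, 0.1206]
ee_rot: [0.075, 1.579, -0.078]
ft_force: [0.4, 0.2, -0.1]
grip_width: -0.0002
```

```bash
python3 - <<'E'
from h import *
P,R,s=tool(); print(P,(tobox(P)*1000).round(1),s["ft_force"])
for n in("wrist","side"):
    p=env.capture(n); c=p["color"][:,:,::-1]
    c=c[40:360,250:500] if n=="wrist" else c[130:330,230:400]
    cv2.imwrite(f"pics/c_{n}.png",cv2.resize(c,None,fx=1.8 if n=="wrist" else 3,fy=1.8 if n=="wrist" else 3,interpolation=cv2.INTER_CUBIC)[:600])
E
```

```text
[0.44459641 0.08691212 0.12059762] [-134.5   47.2  120.6] [ 0.39733645  0.2333028  -0.11378985]
```

View pics/c_wrist.png

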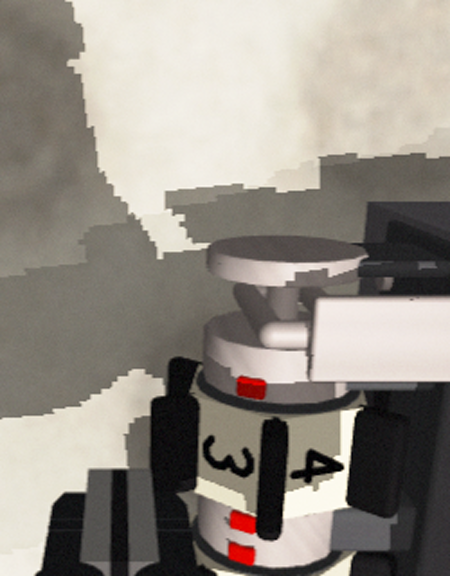

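View pics/c_side.png

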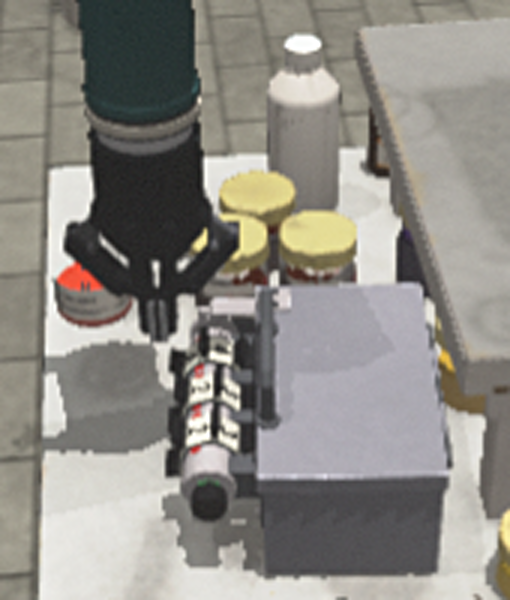

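```bash
python3 - <<'E'
from h import *
P,R,s=tool(); print(s["time_s"],P,(tobox(P)*1000).round(1))
p=env.capture("wrist"); X=cloud(p); t=((X-P)@R)*1000
np.save("cX.npy",X)
C=p["color"].astype(int)
def show(u,v): print((u,v),C[v,u],t[v,u].round(1),(tobox(X[v,u])*1000).round(1))
f=lambda x,y:(int(250+x/1.8),int(40+y/1.8))
for a in [(100,480),(135,480),(145,540),(270,430),(270,460),(270,500),(270,530),(175,410),(175,440),(175,480),(230,450)]: show(*f(*a))
# stray: knobs of wheel paddles z>90
b=tobox(X)*1000
m=(b[...,2]>88)&(b[...,2]<100)&(abs(b[...,0]+100)<9)&(b[...,1]>30)&(b[...,1]<75)
q=b[m]; print(np.percentile(q[:,1],[1,5,50,95,99]),np.percentile(q[:,0],[5,50,95]))
E
```

```text
4.15 [0.4485609  0.08748073 0.12503915] [-130.6   48.1  125. ]
(305, 306) [81 78 76] [15.4 11.7 -4.5] [-135.    59.8  109.6]
(325, 306) [81 79 77] [15.8 11.4  2.8] [-127.7   59.5  109.2]
(330, 340) [81 78 78] [-8.2 12.4  3.8] [-126.7   60.4  133.3]
(400, 278) [158 151 130] [41.4 11.3 35.3] [-95.3  59.2  83.7]
(400, 295) [157 149 133] [39.9  4.1 35.5] [-95.1  51.9  85.1]
(400, 317) [250 248 236] [41.2 -7.3 36.5] [-94.2  40.6  83.8]
(400, 334) [229 217 209] [ 43.3 -17.   37.5] [-93.2  30.8  81.8]
(347, 267) [16 16 17] [51.4 12.3 13.4] [-117.1   60.3   73.6]
(347, 284) [17 14 16] [51.9  3.7 13.7] [-116.9   51.7   73.1]
(347, 306) [27 27 29] [52.8 -8.  14. ] [-116.6   40.    72.2]
(377, 290) [44 41 35] [42.2  5.3 25.9] [-104.7   53.3   82.8]
[39.0916048  40.46321807 53.09713018 63.43073291 63.86125533] [-104.60707628 -102.18039112  -99.32176933]
```

Emit:
carry_out(
  plan=[
    [20, 3, 0, 0],
    [30, 3, 0, 0],
    [34, 3, 0, 0],
    [38, 3, 0, 0],
    [42, 3, 0, 0],
    [42, 3, 0, 0],
  ],
)

```text
time_s: 4.95
position: [0.4457, 0.0914, 0.0821]
ee_rot: [0.076, 1.576, -0.076]
ft_force: [-10.3, 1.8, 6.9]
grip_width: -0.0003
```

```bash
cat > look.py <<'E'
import sys
from h import *
P,R,s=tool(); print(s["time_s"],P.round(4),(tobox(P)*1000).round(1),s["ft_force"].round(1))
p=env.capture("wrist"); X=cloud(p); np.save("lX.npy",X)
c=p["color"][:,:,::-1][int(sys.argv[2]):int(sys.argv[3]),int(sys.argv[4]):int(sys.argv[5])]
cv2.imwrite(f"pics/{sys.argv[1]}.png",cv2.resize(c,None,fx=1.8,fy=1.8,interpolation=cv2.INTER_CUBIC)[:600])
E
python3 look.py d1 40 360 250 500
```

```text
4.95 [0.4457 0.0914 0.0821] [-133.8   51.8   82.1] [-10.3   1.8   6.9]
```

View pics/d1.png

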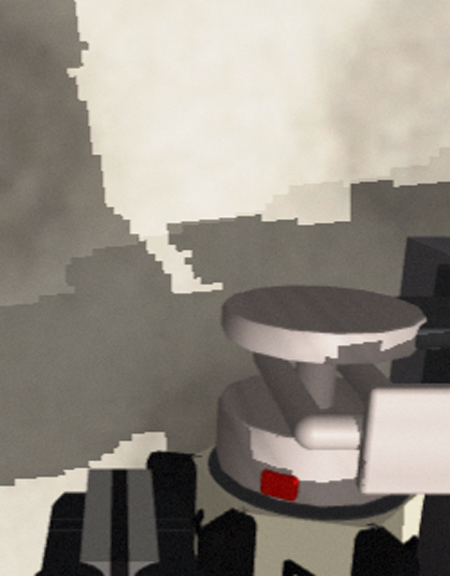

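Emit:
carry_out(
  plan=[
    [0, 0, -30, 0],
    [0, 0, -35, 0],
    [-45, 0, -35, 0],
    [-70, 0, -35, 0],
    [-70, 0, -35, 0],
  ],
)

```text
time_s: 5.62
position: [0.417, 0.0951, 0.1553]
ee_rot: [0.076, 1.562, -0.074]
ft_force: [1.0, -0.2, 0.1]
grip_width: -0.0001
```

```bash
python3 look.py d2 40 360 250 500
```

```text
5.625 [0.417  0.0951 0.1553] [-162.8   52.7  155.3] [ 1.  -0.2  0.1]
```

View pics/d2.png

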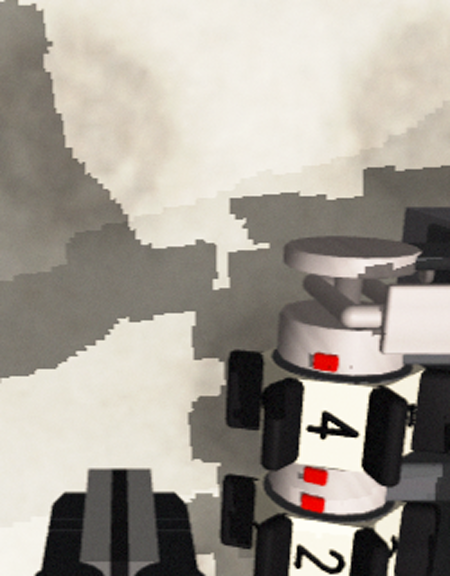

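Emit:
carry_out(
  plan=[
    [15, 0, 18, 0],
    [32, 0, 35, 0],
    [48, 0, 35, 0],
    [56, 0, 35, 0],
    [63, 0, 35, 0],
    [70, 0, 35, 0],
    [70, 0, 35, 0],
    [70, 0, 5, 0],
    [70, 0, 0, 0],
    [40, 0, 0, 0],
    [0, 0, 0, 0],
    [0, 0, 0, 0],
  ],
)

```text
time_s: 7.18
position: [0.4179, 0.0953, 0.1566]
ee_rot: [0.077, 1.559, -0.074]
ft_force: [0.2, -0.1, -0.7]
grip_width: 0.0001
```

```bash
python3 look.py d3 40 360 250 500
```

```text
7.175 [0.4179 0.0953 0.1566] [-161.8   53.1  156.6] [ 0.2 -0.1 -0.7]
```

View pics/d3.png

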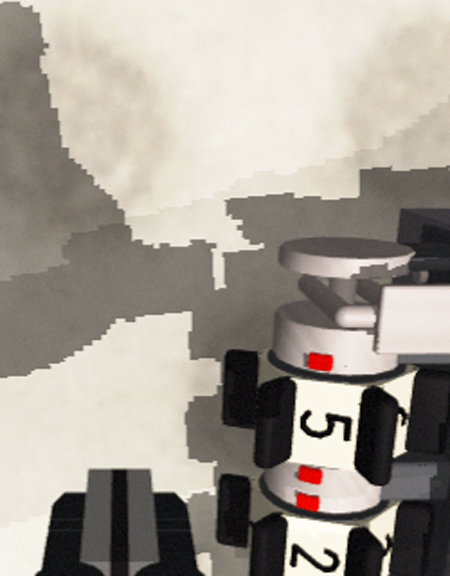

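Emit:
carry_out(
  plan=[
    [8, -44, 18, 0],
    [32, -44, 35, 0],
    [48, -44, 35, 0],
    [56, -44, 35, 0],
    [63, -44, 35, 0],
    [70, -44, 35, 0],
    [70, -44, 35, 0],
    [70, -44, 5, 0],
    [70, -44, 0, 0],
    [40, -44, 0, 0],
    [0, -44, 0, 0],
    [0, -44, 0, 0],
  ],
)

```text
time_s: 8.72
position: [0.4129, 0.0514, 0.1558]
ee_rot: [0.076, 1.561, -0.074]
ft_force: [1.1, 0.3, -0.4]
grip_width: -0.0001
```

```bash
python3 look.py d4 40 360 250 500
```

```text
8.725 [0.4129 0.0514 0.1558] [-162.8    8.9  155.8] [ 1.1  0.3 -0.4]
```

View pics/d4.png

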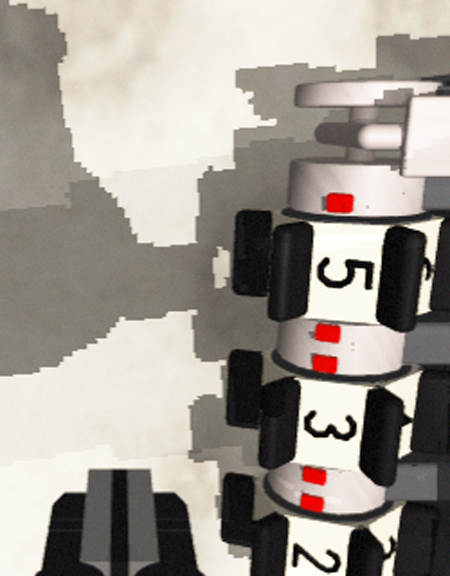

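Emit:
carry_out(
  plan=[
    [8, -44, 18, 0],
    [32, -44, 35, 0],
    [48, -44, 35, 0],
    [56, -44, 35, 0],
    [63, -44, 35, 0],
    [70, -44, 35, 0],
    [70, -44, 35, 0],
    [70, -44, 5, 0],
    [70, -44, 0, 0],
    [40, -44, 0, 0],
    [0, -44, 0, 0],
    [0, -44, 0, 0],
  ],
)

```text
time_s: 10.28
position: [0.4095, 0.0071, 0.1565]
ee_rot: [0.075, 1.559, -0.075]
ft_force: [0.8, -0.3, -0.2]
grip_width: 0.0
```

```bash
cat > look2.py <<'E'
import sys
from h import *
P,R,s=tool(); print(s["time_s"],P.round(4),(tobox(P)*1000).round(1),s["ft_force"].round(1))
p=env.capture("wrist"); a=cv2.resize(p["color"][40:360,250:500,::-1],None,fx=1.5,fy=1.5)
p=env.capture("side"); b=cv2.resize(p["color"][220:330,270:390,::-1],None,fx=3.4,fy=480/110,interpolation=cv2.INTER_CUBIC)
cv2.imwrite(f"pics/{sys.argv[1]}.png",np.hstack([a,b]))
E
python3 look2.py e1
```

```text
10.275 [0.4095 0.0071 0.1565] [-162.2  -35.5  156.5] [ 0.8 -0.3 -0.2]
```

View pics/e1.png

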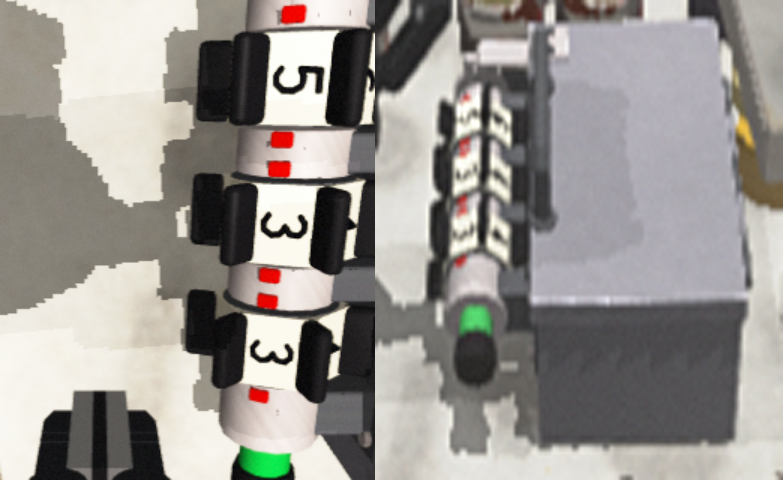

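Emit:
carry_out(
  plan=[
    [-45, 10, 0, 0],
    [-50, 30, 40, 0],
    [-50, 35, 90, 0],
    [-50, 35, 106, 0],
    [-50, 35, 106, 0],
    [-50, 35, 106, 0],
  ],
  grip=0.4,
)

```text
time_s: 11.12
position: [0.5123, 0.0317, 0.201]
ee_rot: [0.076, 1.573, -0.076]
ft_force: [-0.2, 0.1, 0.2]
grip_width: 0.0513
```

```bash
python3 - <<'E'
from h import *
for i in range(2):
    P,R,s=tool(); print(s["time_s"],P.round(4),(tobox(P)*1000).round(1),s["grip_width"], np.degrees(np.arctan2(R[1,2],R[0,2])))
    p=env.capture("wrist")
X=cloud(p); b=tobox(X)*1000; t=((X-P)@R)*1000
cv2.imwrite("pics/f1.png",p["color"][:,:,::-1])
m=(b[...,2]>128)&(b[...,2]<150)&(b[...,0]>-80)&(b[...,0]<-30)&(t[...,0]>35); q=b[m]; 
print(len(q),np.percentile(q,[1,50,99],axis=0).round(1))
print("tool",np.percentile(t[m],[1,50,99],axis=0).round(1))
print([(l["xyz"],l["score"]) for l in env.boxes_of(p,"lid_handle")])
E
```

```text
11.125 [0.5123 0.0317 0.201 ] [-62.   -1.6 201. ] 0.05133012506162497 -5.5147751794246025
11.175 [0.5125 0.0317 0.2014] [-61.9  -1.6 201.4] 0.0510884345471817 -5.512265464450662
4243 [[-59.6 -47.5 133.1]
 [-55.   10.5 142.4]
 [-49.9  53.6 144.5]]
tool [[ 56.9 -45.9   2.2]
 [ 59.   12.1   7. ]
 [ 68.2  55.2  12. ]]
[([0.5542, 0.0541, 0.0994], 0.52)]
```

View pics/f1.png

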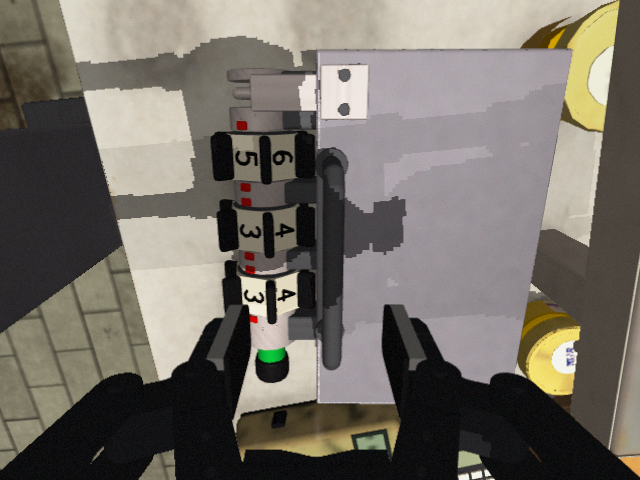

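Emit:
carry_out(
  plan=[
    [15, 3, 7, 0],
    [35, 3, 7, 0],
    [51, 3, 7, 0],
    [51, 3, 7, 0],
    [51, 3, 7, 0],
  ],
)

```text
time_s: 11.9
position: [0.5216, 0.0342, 0.1515]
ee_rot: [0.075, 1.569, -0.075]
ft_force: [-0.1, 0.0, 0.3]
grip_width: 0.0509
```

Emit:
carry_out(
  plan=[
    [0, 0, 0, 0],
    [0, 0, 0, 0],
    [0, 0, 0, 0],
    [0, 0, 0, 0],
  ],
  grip=1,
  force=40,
)

```text
time_s: 12.4
position: [0.5206, 0.0343, 0.152]
ee_rot: [0.076, 1.571, -0.075]
ft_force: [-3.9, 0.5, 4.9]
grip_width: 0.0085
```

```bash
python3 - <<'E'
from h import *
P,R,s=tool(); print(s["time_s"],P.round(4),(tobox(P)*1000).round(1),s["grip_width"],s["ft_force"])
# path
h=np.array([62,88.]);b0=np.array([-56,138.])
P0=tobox(P)*1000
for th in np.arange(0,1.37,.1):
    c,sn=np.cos(th),np.sin(th); v=b0-h; w=np.array([c*v[0]+sn*v[1],-sn*v[0]+c*v[1]])
    d=w-v; print(round(th,2),"tx",(-d[1]).round(1),"tz",d[0].round(1))
p=env.capture("side"); cv2.imwrite("pics/g1.png",cv2.resize(p["color"][130:330,230:400,::-1],None,fx=3,fy=3,interpolation=cv2.INTER_CUBIC))
E
```

```text
12.4 [0.5206 0.0343 0.152 ] [-54.    1.7 152. ] 0.008540066331290222 [-3.93304854  0.54892498  4.91312525]
0.0 tx -0.0 tz 0.0
0.1 tx -11.5 tz 5.6
0.2 tx -22.4 tz 12.3
0.3 tx -32.6 tz 20.0
0.4 tx -42.0 tz 28.8
0.5 tx -50.5 tz 38.4
0.6 tx -57.9 tz 48.8
0.7 tx -64.3 tz 60.0
0.8 tx -69.5 tz 71.7
0.9 tx -73.5 tz 83.8
1.0 tx -76.3 tz 96.3
1.1 tx -77.8 tz 109.0
1.2 tx -78.1 tz 121.8
1.3 tx -77.1 tz 134.6
```

View pics/g1.png

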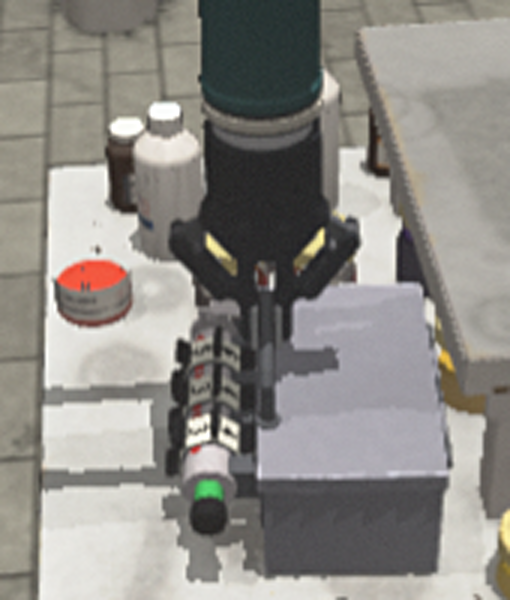

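Emit:
carry_out(
  plan=[
    [-6, 0, 3, 0],
    [-12, 0, 6, 0],
    [-17, 0, 9, 0],
    [-22, 0, 12, 0],
    [-28, 0, 16, 0],
    [-33, 0, 20, 0],
    [-33, 0, 20, 0],
  ],
)

```text
time_s: 13.32
position: [0.5395, 0.0325, 0.1844]
ee_rot: [0.076, 1.575, -0.075]
ft_force: [-7.7, 1.8, 2.2]
grip_width: 0.0085
```

```bash
cat > lk3.py <<'E'
import sys
from h import *
P,R,s=tool(); print(s["time_s"],(tobox(P)*1000).round(1),s["grip_width"],s["ft_force"].round(1))
p=env.capture("side"); cv2.imwrite(f"pics/{sys.argv[1]}.png",cv2.resize(p["color"][130:330,230:430,::-1],None,fx=3,fy=3,interpolation=cv2.INTER_CUBIC))
E
python3 lk3.py g2
```

```text
13.325 [-35.    1.6 184.4] 0.00845004574988375 [-7.7  1.8  2.2]
```

View pics/g2.png

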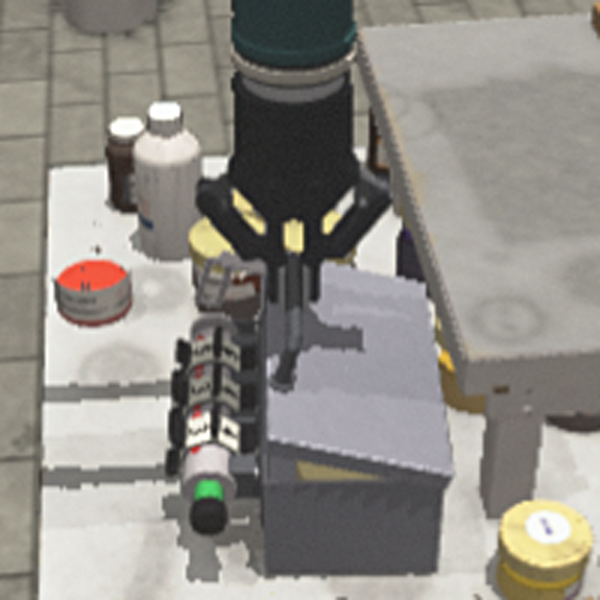

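Emit:
carry_out(
  plan=[
    [-5, 0, 4, 0],
    [-9, 0, 9, 0],
    [-14, 0, 13, 0],
    [-18, 0, 18, 0],
    [-22, 0, 24, 0],
    [-25, 0, 29, 0],
    [-28, 0, 34, 0],
    [-31, 0, 40, 0],
    [-34, 0, 46, 0],
    [-37, 0, 52, 0],
    [-37, 0, 52, 0],
  ],
)

```text
time_s: 14.75
position: [0.593, 0.0273, 0.224]
ee_rot: [0.075, 1.57, -0.075]
ft_force: [-8.6, 0.7, 8.9]
grip_width: 0.008
```

```bash
python3 lk3.py g3
```

```text
14.75 [ 18.8   1.4 224. ] 0.008042718821548436 [-8.6  0.7  8.9]
```

View pics/g3.png

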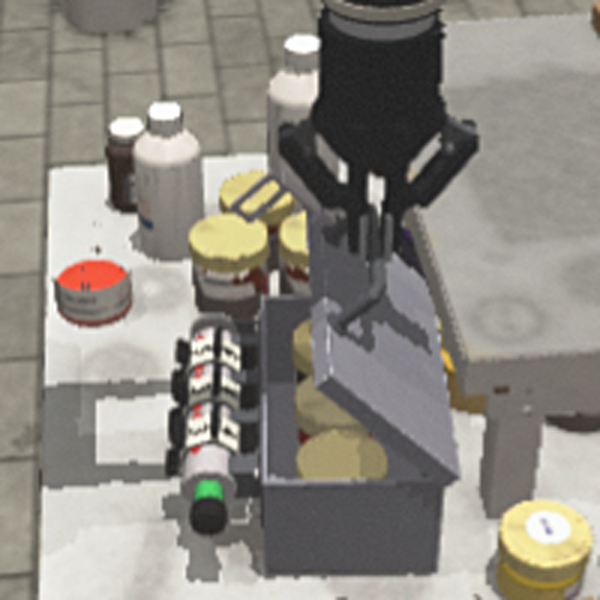

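Emit:
carry_out(
  plan=[
    [-2, 0, 6, 0],
    [-4, 0, 12, 0],
    [-6, 0, 18, 0],
    [-7, 0, 25, 0],
    [-8, 0, 31, 0],
    [-8, 0, 37, 0],
    [-8, 0, 44, 0],
    [-8, 0, 50, 0],
    [-8, 0, 57, 0],
    [-7, 0, 63, 0],
    [-7, 0, 66, 0],
    [-7, 0, 66, 0],
  ],
)

```text
time_s: 16.3
position: [0.6601, 0.021, 0.229]
ee_rot: [0.076, 1.567, -0.075]
ft_force: [4.2, 1.1, 4.9]
grip_width: 0.0081
```

```bash
python3 lk3.py g4
```

```text
16.3 [ 86.1   1.3 229. ] 0.008116440965474552 [4.2 1.1 4.9]
```

View pics/g4.png

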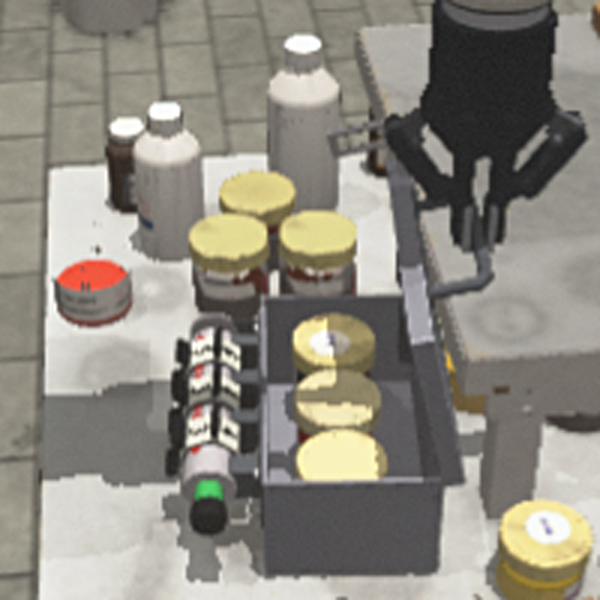

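Emit:
carry_out(
  plan=[
    [0, 0, 0, 0],
    [0, 0, 0, 0],
    [0, 0, 0, 0],
    [-20, 0, 0, 0],
    [-60, 0, 0, 0],
    [-110, 0, 0, 0],
    [-150, 0, 0, 0],
    [-150, 0, 0, 0],
    [-150, 0, 0, 0],
  ],
  grip=0.72,
)

```text
time_s: 17.48
position: [0.6586, 0.0209, 0.3791]
ee_rot: [0.075, 1.569, -0.075]
ft_force: [-0.5, 0.2, 0.2]
grip_width: 0.0238
```

```bash
python3 lk3.py h1; python3 - <<'E'
from h import *
p=env.capture("side"); cv2.imwrite("pics/h2.png",p["color"][:,:,::-1])
for l in ["bottle_short_center","jar_uncapped_center","beaker_center"]:
    print(l,[(np.round(x["xyz"],3).tolist(),round(x["score"],2)) for x in env.boxes_of(p,l)[:2]])
E
```

```text
17.475 [ 84.7   1.1 379.1] 0.023813927885761324 [-0.5  0.2  0.2]
bottle_short_center [([0.62, -0.019, 0.212], 0.72), ([0.461, 0.32, 0.079], 0.68)]
jar_uncapped_center [([0.392, 0.243, 0.026], 0.63)]
beaker_center [([0.497, -0.266, 0.097], 0.75)]
```

View pics/h2.png

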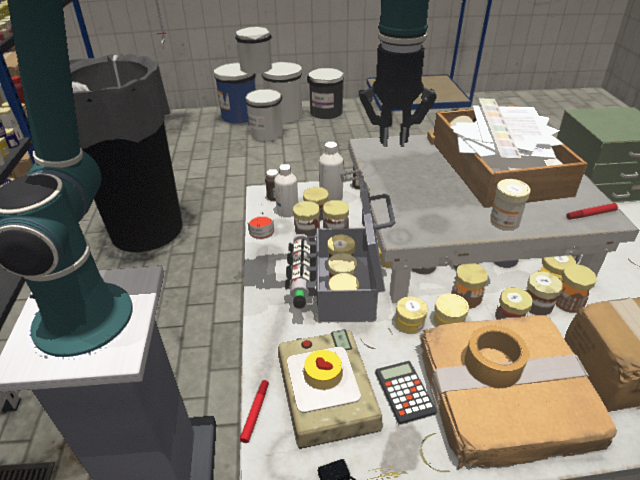

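View pics/h1.png

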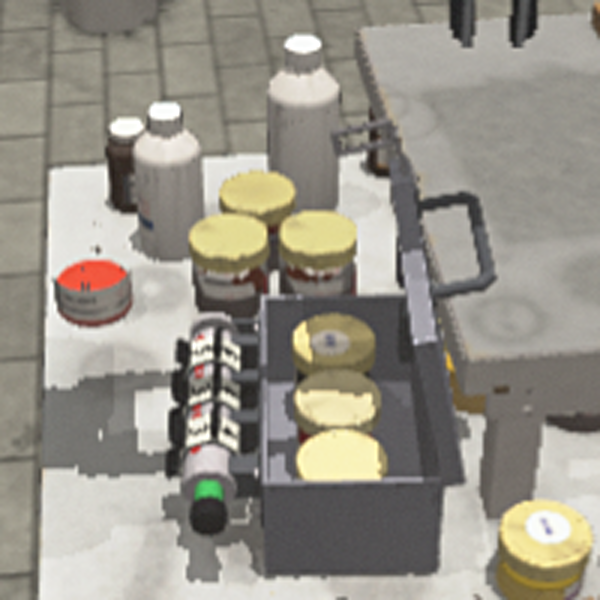

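```bash
python3 -c "
from workcell import env
print(env.state()['time_s'],env.finish_job())"
```

```text
the job is handed in; nothing more can be done
17.725 None
```

The box is open: the lid stands up on its stay, the gripper has let go, and the job was handed in at 17.7 s.

- **Wheels:** The left wheel started about 15–20° past 3, between clicks. One push brought it to 4 and a second to 5. One click took the middle wheel from 2 to 3. One click took the right wheel from 2 to 3, and the bolt sprang out with its green band showing, so the code is 5-3-3.
- **Lid:** I gripped the handle, followed its arc to about 1.33 rad, opened the jaws slightly and lifted clear. The pictures taken after that show the lid still up.
- **Forces:** The readings I took stayed below about 13 N.
- **Bystanders:** The last camera check put the short bottle, jar and beaker within about 4 mm of where they started, all standing. The network's best-scoring "bottle" in that check was a false hit on the raised lid. Its second hit, at 0.461, 0.320, matched the bottle's original position.
- **Disagreement:** My camera estimate put the lock axis about 4 mm further back than the stated 97 mm in front of the origin. It also put the wheels about 7 mm to the left of the box centre. I aimed at the measured positions, and every push moved its wheel by one click.

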